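Find the empty tins by weight

ROBOT

A 6-joint arm with a two-finger parallel gripper is mounted at the origin on a cart in front of the work surface, level with it; the furniture and walls round the work are solid. World frame = base frame: x ahead of the robot, y to its left, z up, the work surface at z = 0. Lengths are in m, angles in rad, forces in N, time in s.
With the tool pointing down it reaches from about 0.3 to 0.875 m from the base axis. Payload 6.4 kg.
Tool frame: the origin (TCP) lies at the very end of the fingers, on their centre line; the grasp point (between the pads) lies 19 mm behind it; x points along the fingers, y is the direction in which the jaws open and shut, and the axes are right-handed (so a half turn about x gives the same grasp; the last joint's range is limited). The gripper opens to 88 mm and grips with 3 to 60 N. Pads are 18 mm wide; open, the fingers measure 123 mm over their backs; the gripper's body (75 mm by 187 mm) begins 45 mm behind the grasp point.
Start: joints at [-1.547, 0.181, 1.607, -0, 1.354, -0.206], TCP at [0.131, -0.56, 0.239] pointing down, gripper open.
Joint ranges: [-2.99, 2.99], [-0.89, 2.07], [0.3, 2.58], [-1.14, 4.28], [0, 2.63], [-3.12, 3.12]. Speed limits (rad/s): [2.57, 2.57, 3.01, 3.14, 3.14, 3.14].

INTERFACE

Orientations are given as a unit quaternion [w, x, y, z].
In Python, from station import env gives the robot as it stands.
- The arm moves only by the tool jog_arm, never from a script. Its argument "motion" is a list of rows, each an object with "dp": the shift along the world's x, y, z in m, a list of three; "angular": the turn, a rotation vector about the world's x, y, z in degrees, a list of three. A call has exactly 8 rows; each row shifts and turns the commanded pose from where the row before left it; what a row does not reach is not made up. A row lasts 1/12 s, in which the tool goes at most 41.7 mm and 7.16 degrees, less where a joint would pass 70% of its speed; a pose out of reach is approached as far as the arm can. A call is refused whole if a number of a shift passes 0.0417 or a number of a turn 7.16, either way. A call with a gripper value outside its range is refused whole. "fingers" is the finger opening in m, from 0 to 0.0881, set as the call begins (left out, the last holds). The fingers move at their own pace and stop on an object; "newtons" is the grip in N (left out, the last holds). Time passes only in rows, so rows that do not move let the fingers close, or fill a call up. It gives the time, the measured TCP pose, the force and the opening at its end, in the units of the state.
- env.sense(): the state, without advancing time (a new reading comes with each control period).
- env.snapshot(name): name is "scene" or "side" or "wrist"; returns the picture (420x560x3 uint8, red, green, blue); there is no depth.
- env.calibration(name): a dict with "intrinsics" (3x3 intrinsics, pixels), "rvec" (rotation vector, rad) and "tvec" (3), from world to camera coordinates, as OpenCV has them; the wrist camera has in their place "hand_eye" (4x4, takes a point from camera to tool coordinates, whose origin is the TCP and whose axes are the tool frame's). Camera axes: x right, y down, z forward; pixel columns grow to the right and rows downward; lengths in m; the calibration is good to about 2 mm. A picture is of the moment at which its call begins: read the wrist's pose just before it. calibration takes no time and is no camera call.
- env.close_job(): hands the job in, once; it reports no verdict.
The state is a dict: "t": time; "joints": joint angles; "qd": joint speeds; "joint_efforts": joint torques, N m; "eef_pos": TCP position; "tcp_rot": TCP orientation; "ft_force": force on the tool from outside, world axes, zero at the start; "wrist_torque": the same for the moment, N m; "width": finger opening in m.
Only numpy, scipy, OpenCV 4.12 (cv2) and the standard library are available. Lean on these libraries where they do the work, as an engineer would, in place of code of your own. Each camera call takes 0.05 s, during which the arm holds its last target.

TASK

Two of the four identical closed steel tins on the worktop are empty and can only be told from the full ones by lifting them to feel their weight. Stand the two empty tins upright, side by side, on the cork trivet to be refilled, and leave the two full ones standing upright on the worktop where they were. Do not knock any tin over and do not shove the other things about.

Things in the scene. Friction and masses are not known exactly. Their poses are not given: they have to be found in the camera images.
- tin_1_center (a point): centre (half-way up without the knob, 46 mm above its underside, z axis up along the tin) of one of four identical closed steel tins: upright cylinder 58 mm across, 92 mm tall, with a fixed slip-on lid 59 mm across over its top 26 mm and a small dark knob 14 mm across that rises 10 mm more (not counted in the 92 mm); the lid cannot be opened. Any two of the four tins are empty (about 90 g each, whole), the other two full (about 420 g each, whole)
- tin_2_center (a point): centre (half-way up without the knob, 46 mm above its underside, z axis up along the tin) of one of four identical closed steel tins: upright cylinder 58 mm across, 92 mm tall, with a fixed slip-on lid 59 mm across over its top 26 mm and a small dark knob 14 mm across that rises 10 mm more (not counted in the 92 mm); the lid cannot be opened. Any two of the four tins are empty (about 90 g each, whole), the other two full (about 420 g each, whole)
- tin_3_center (a point): centre (half-way up without the knob, 46 mm above its underside, z axis up along the tin) of one of four identical closed steel tins: upright cylinder 58 mm across, 92 mm tall, with a fixed slip-on lid 59 mm across over its top 26 mm and a small dark knob 14 mm across that rises 10 mm more (not counted in the 92 mm); the lid cannot be opened. Any two of the four tins are empty (about 90 g each, whole), the other two full (about 420 g each, whole)
- tin_4_center (a point): centre (half-way up without the knob, 46 mm above its underside, z axis up along the tin) of one of four identical closed steel tins: upright cylinder 58 mm across, 92 mm tall, with a fixed slip-on lid 59 mm across over its top 26 mm and a small dark knob 14 mm across that rises 10 mm more (not counted in the 92 mm); the lid cannot be opened. Any two of the four tins are empty (about 90 g each, whole), the other two full (about 420 g each, whole)
- tin_1: the same tin as tin_1_center; origin at the centre of its underside, z up
- tin_2: the same tin as tin_2_center; origin at the centre of its underside, z up
- tin_3: the same tin as tin_3_center; origin at the centre of its underside, z up
- tin_4: the same tin as tin_4_center; origin at the centre of its underside, z up
- trivet: flat round brown cork trivet lying fixed on the worktop at the left, 208 mm across, 14 mm thick; origin at the centre of its underside, z up
- jar_mustard: loose bystander: glass jar with a green lid, 68 mm across, 84 mm tall, right of the tins; origin at the centre of its underside
- mug_tea: loose bystander: cream mug, 83 x 117 x 94 mm, behind the tins; origin at the centre of its underside
- jar_honey: loose bystander: glass jar with a silver lid, 71 mm across, 110 mm tall, behind the tins; origin at the centre of its underside
- teaspoon: loose bystander: steel teaspoon, 130 mm long, 11 mm high, lying near the front edge of the worktop; origin at the centre of its underside
- coffee_maker: the fixed black coffee maker, a tall obstacle behind the trivet: origin under its middle at worktop height; with its jug it reaches 150 mm from there toward the robot, 130 mm to each side, and stands 355 mm high

How it is judged:
At the end, for the whole second after the job is handed in: Both empty tins rest on the trivet (axis within 90 mm of its centre; each presses on it with 0.35 to 2 N, over 1.15 N in all); both full tins stand on the worktop, axis over 130 mm from the trivet's centre, within 80 mm of their start. All upright within 0.1 rad and at rest (angle between each of tin_1_center, tin_2_center, tin_3_center, tin_4_center's own z axis and vertical below 0.1 rad and linear speed of each of tin_1, tin_2, tin_3, tin_4 below 0.02 m/s and ((horizontal distance between tin_1_center and trivet below 0.09 m and contact force between trivet and tin_1 between 0.35 and 2 N) or (distance of tin_1_center from where it was at the start of the episode below 0.08 m and height (world z) of tin_1_center below 0.055 m and horizontal distance between tin_1_center and trivet above 0.13 m)) and ((horizontal distance between tin_2_center and trivet below 0.09 m and contact force between trivet and tin_2 between 0.35 and 2 N) or (distance of tin_2_center from where it was at the start of the episode below 0.08 m and height (world z) of tin_2_center below 0.055 m and horizontal distance between tin_2_center and trivet above 0.13 m)) and ((horizontal distance between tin_3_center and trivet below 0.09 m and contact force between trivet and tin_3 between 0.35 and 2 N) or (distance of tin_3_center from where it was at the start of the episode below 0.08 m and height (world z) of tin_3_center below 0.055 m and horizontal distance between tin_3_center and trivet above 0.13 m)) and ((horizontal distance between tin_4_center and trivet below 0.09 m and contact force between trivet and tin_4 between 0.35 and 2 N) or (distance of tin_4_center from where it was at the start of the episode below 0.08 m and height (world z) of tin_4_center below 0.055 m and horizontal distance between tin_4_center and trivet above 0.13 m)) and contact force between trivet and anything else above 1.15 N); the robot touches nothing.
It fails at once if a tin is tipped over (more than 0.7 rad) (angle between any of tin_1_center, tin_2_center, tin_3_center, tin_4_center's own z axis and vertical above 0.7 rad).
It fails at once if one of the loose bystanders is shoved more than 40 mm (distance of any of jar_mustard, mug_tea, jar_honey, teaspoon from where it was at the start of the episode above 0.04 m).
It also fails if it takes over 72 s, if anything falls off the work surface, if the arm or the gripper's body presses on something with over 40 N, if the wrist force passes 120 N, or if a joint passes its speed limit or range.

## Working session

There is one attempt and no reset: what is moved stays moved. The work goes in short steps, Python scripts to look and compute and a tool call to move; the robot and the scene stay as the last step left them, time stands still between calls to the robot, and variables do not carry over. Pictures are saved under pics/ and viewed, and the job is handed in when it is done.

Besides the shell and the picture viewer there is one more tool, called as a command line: name --argument value ..., lists and objects as JSON in quotes. jog_arm: Moves the arm, as the interface text tells. Its arguments: {"type":"object","properties":{"motion":{"type":"array","items":{"type":"object","properties":{"dp":{"type":"array","items":{"type":"number"}},"angular":{"type":"array","items":{"type":"number"}}}}},"fingers":{"type":"number"},"newtons":{"type":"number"}},"required":["motion"]}

```bash
mkdir -p pics; ls
python3 - <<'E'
from station import env
import cv2
s=env.sense();print(s)
for n in ("scene","side","wrist"):
    im=env.snapshot(n);cv2.imwrite(f"pics/{n}0.png",im[:,:,::-1]);print(n,env.calibration(n))
E
```

```text
pics
{'t': 0.0, 'joints': array([-1.54729840e+00,  1.81548340e-01,  1.60800215e+00, -1.74136829e-05,
        1.35381126e+00, -2.06260473e-01]), 'qd': array([ 0.00196263, -0.00086703, -0.00141685, -0.00017239,  0.00098101,
        0.00132566]), 'joint_efforts': array([ 3.64174266e-04, -4.33869660e+01, -3.41846895e+01,  7.03025702e-02,
        3.84724920e-02, -1.18569715e-04]), 'eef_pos': array([ 0.13097271, -0.55932832,  0.23780887]), 'tcp_rot': array([ 0.08043119,  0.70249665,  0.08167801, -0.70239447]), 'ft_force': array([-0.41683585, -0.89828434, -0.61331051]), 'wrist_torque': array([-0.00034427, -0.04045869,  0.00095079]), 'width': 0.087696928366684}
scene {'intrinsics': array([[514.28159192,   0.        , 283.12258979],
       [  0.        , 514.28159192, 208.80799525],
       [  0.        ,   0.        ,   1.        ]]), 'rvec': array([ 1.88555719, -0.97356043,  0.56392492]), 'tvec': array([-0.36356401,  0.26758297,  1.3879012 ])}
side {'intrinsics': array([[476.00730238,   0.        , 281.46991093],
       [  0.        , 476.00730238, 211.37317524],
       [  0.        ,   0.        ,   1.        ]]), 'rvec': array([ 1.90237331, -0.50783369,  0.34292243]), 'tvec': array([-0.53088334,  0.12465815,  1.06094842])}
wrist {'intrinsics': array([[355.07486288,   0.        , 279.43620945],
       [  0.        , 355.07486288, 209.71719428],
       [  0.        ,   0.        ,   1.        ]]), 'hand_eye': array([[-5.71507300e-04, -2.91797342e-01,  9.56479997e-01,
        -1.45045415e-01],
       [ 9.99999769e-01, -5.19608024e-04,  4.38991854e-04,
        -3.22928145e-04],
       [ 3.68898025e-04,  9.56480027e-01,  2.91797571e-01,
        -7.44822390e-02],
       [ 0.00000000e+00,  0.00000000e+00,  0.00000000e+00,
         1.00000000e+00]])}
```

View pics/scene0.png

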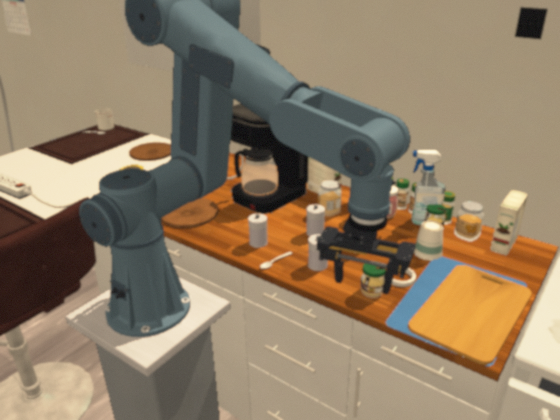

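View pics/side0.png

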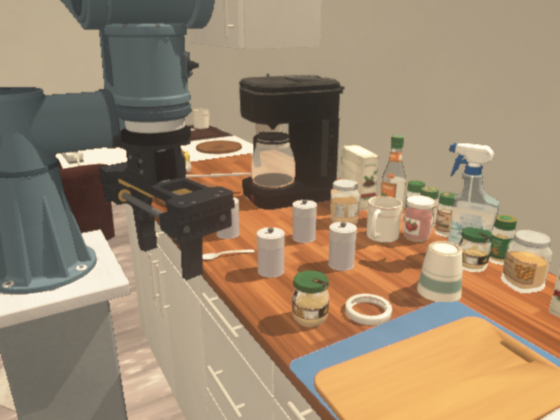

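View pics/wrist0.png

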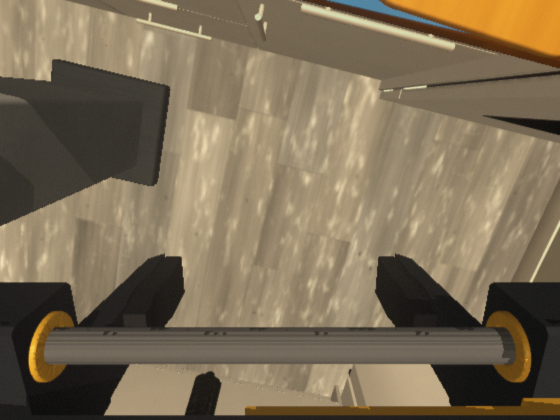

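```bash
cat > h.py <<'E'
import numpy as np,cv2
from station import env
def cam(n):
    c=env.calibration(n);R,_=cv2.Rodrigues(c['rvec']);return c['intrinsics'],R,np.array(c['tvec'])
def ray(n,u,v,z):
    K,R,t=cam(n);d=R.T@np.linalg.solve(K,[u,v,1.]);o=-R.T@t;return o+d*(z-o[2])/d[2]
def proj(n,p):
    K,R,t=cam(n);q=K@(R@np.array(p,float)+t);return q[:2]/q[2]
E
python3 - <<'E'
import cv2
a=cv2.imread('pics/side0.png')[180:300,200:370];cv2.imwrite('pics/s_z.png',cv2.resize(a,None,fx=4.5,fy=4.5,interpolation=cv2.INTER_CUBIC))
a=cv2.imread('pics/scene0.png')[170:290,160:340];cv2.imwrite('pics/c_z.png',cv2.resize(a,None,fx=4.4,fy=4.4,interpolation=cv2.INTER_CUBIC))
E
```

```text
(no output)
```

View pics/s_z.png

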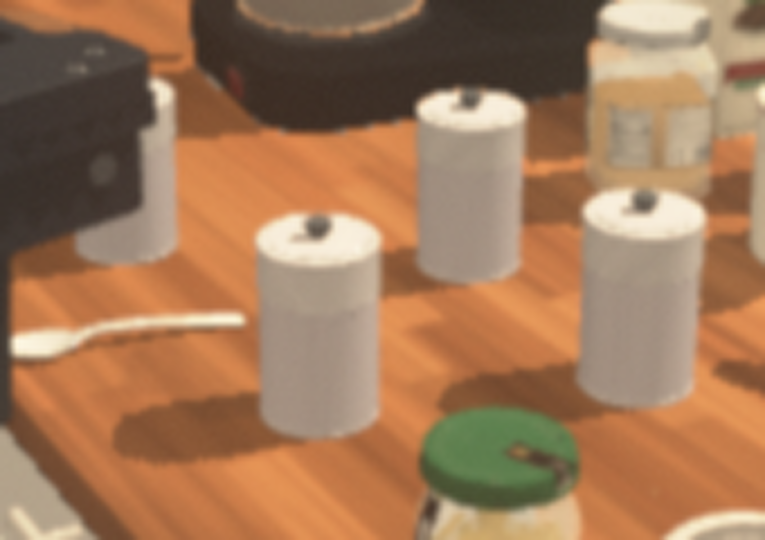

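View pics/c_z.png

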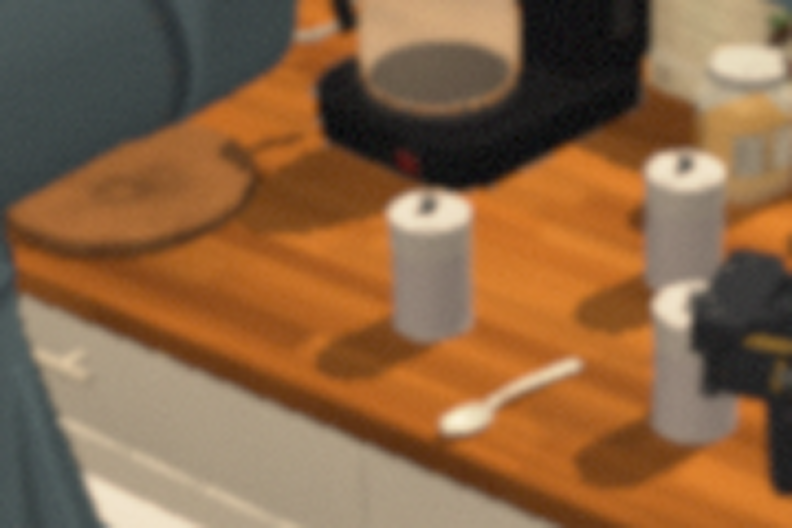

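Run:
```python
from h import *
f=4.5
for k,(x,y) in dict(A=(318,226),B=(470,99),C=(644,201)).items(): print(k,ray('side',200+x/f,180+y/f,.097))
for k,(x,y) in dict(Abase=(320,434),Bbase=(469,281),Cbase=(636,403),Dbase=(127,261)).items(): print(k,'front base',ray('side',200+x/f,180+y/f,.0))
f=4.4
for k,(x,y) in dict(D=(429,206),B=(685,165)).items(): print(k,ray('scene',160+x/f,170+y/f,.097))
for k,(x,y) in dict(Dbase=(433,340),Abase=(695,440)).items(): print(k,ray('scene',160+x/f,170+y/f,.0))
# trivet contour in scene: left, bottom, right points on z=.014
for x,y in [(8,210),(120,255),(180,245),(255,180),(100,150),(235,205),(50,180),(185,130)]: print('triv',ray('scene',160+x/f,170+y/f,.012))
print('spoon',[ray('scene',160+x/f,170+y/f,.006) for x,y in [(445,428),(580,363)]])
print('jarhoney lid',ray('side',347,186,.11),'mustard',ray('side',311,281,.084),'mug top',ray('side',385,204,.094))
print('cam pos',[(-cam(n)[1].T@cam(n)[2]) for n in('side','scene')])
```

```text
A [ 0.43313846 -0.26572496  0.097     ]
B [ 0.58606036 -0.15883658  0.097     ]
C [ 0.58435831 -0.31858336  0.097     ]
Abase front base [ 0.4206173 -0.2888672  0.       ]
Bbase front base [ 0.57271955 -0.18202366  0.        ]
Cbase front base [ 0.56968364 -0.33948996  0.        ]
Dbase front base [ 0.42006996 -0.06436106  0.        ]
D [ 0.42712975 -0.04228836  0.097     ]
B [ 0.5832591  -0.15999455  0.097     ]
Dbase [ 0.40602335 -0.05842375  0.        ]
Abase [ 0.40980571 -0.28106074  0.        ]
triv [0.34763199 0.32376498 0.012     ]
triv [0.34851718 0.2004558  0.012     ]
triv [0.38579546 0.17309766 0.012     ]
triv [0.49630186 0.19535086 0.012     ]
triv [0.46129047 0.33654124 0.012     ]
triv [0.45649622 0.18072688 0.012     ]
triv [0.40125621 0.33268635 0.012     ]
triv [0.52787958 0.30312904 0.012     ]
spoon [array([ 0.31722286, -0.13876308,  0.006     ]), array([ 0.43498697, -0.16854443,  0.006     ])]
jarhoney lid [ 0.7266508  -0.14373108  0.11      ] mustard [ 0.40370983 -0.46757005  0.084     ] mug top [ 0.75363624 -0.26198962  0.094     ]
cam pos [array([-0.00696718, -1.07760038,  0.51158304]), array([-0.66624852, -0.93807607,  0.89787269])]
```

Run:
```python
from h import *
from scipy.spatial.transform import Rotation as Ro
q=env.sense()['tcp_rot'];R=Ro.from_quat([*q[1:],q[0]]).as_matrix();print(R.round(3))
f=4.4
for x,y in [(470,188),(345,148),(640,105)]: print('coffee',ray('scene',160+x/f,170+y/f,.0))
for x,y in [(290,130),(200,75),(590,90)]: print('coffee side',ray('side',200+x/4.5,180+y/4.5,0))
P=np.array([[.348,.324],[.3485,.2],[.386,.173],[.496,.195],[.456,.181],[.528,.303]])
from scipy.optimize import least_squares
print(least_squares(lambda c:np.linalg.norm(P-c,axis=1)-.104,[.43,.27]).x)
```

```text
[[-0.     0.228 -0.974]
 [ 0.001 -0.974 -0.228]
 [-1.    -0.001 -0.   ]]
coffee [6.01972234e-01 5.71069597e-02 1.11022302e-16]
coffee [0.59703676 0.18578861 0.        ]
coffee [ 8.04501685e-01  2.52845605e-02 -1.11022302e-16]
coffee side [0.59324841 0.06648437 0.        ]
coffee side [0.58776063 0.18901214 0.        ]
coffee side [0.80483472 0.02999654 0.        ]
[0.42821865 0.27183192]
```

jog_arm --motion '[{"dp": [0.026,0.025,0],"angular": [0,0,0]},{"dp": [0.026,0.025,0],"angular": [0,0,0]},{"dp": [0.026,0.025,0],"angular": [0,0,0]},{"dp": [0.026,0.025,0],"angular": [0,0,0]},{"dp": [0.026,0.025,0],"angular": [0,0,0]},{"dp": [0.026,0.025,0],"angular": [0,0,0]},{"dp": [0.026,0.025,0],"angular": [0,0,0]},{"dp": [0.026,0.025,0],"angular": [0,0,0]}]' --fingers 0.088 --newtons 25

```text
t: 0.82
eef_pos: [0.3399, -0.3583, 0.2386]
tcp_rot: [0.081, 0.702, 0.081, -0.702]
ft_force: [0.3, -0.4, 0.3]
width: 0.0879
```

jog_arm --motion '[{"dp": [0.0233,0.023,0],"angular": [0,0,0]},{"dp": [0.0233,0.023,0],"angular": [0,0,0]},{"dp": [0.0233,0.023,0],"angular": [0,0,0]},{"dp": [0.0233,0.023,0],"angular": [0,0,0]},{"dp": [0,0,0],"angular": [0,0,0]},{"dp": [0,0,0],"angular": [0,0,0]},{"dp": [0,0,0],"angular": [0,0,0]},{"dp": [0,0,0],"angular": [0,0,0]}]'

```text
t: 1.48
eef_pos: [0.4315, -0.2686, 0.2386]
tcp_rot: [-0.081, -0.702, -0.081, 0.703]
ft_force: [-1.2, -0.3, -0.0]
width: 0.0878
```

```bash
cat >> h.py <<'E'
from scipy.spatial.transform import Rotation as Ro
def wcam():
    s=env.sense();q=s['tcp_rot'];T=np.eye(4);T[:3,:3]=Ro.from_quat([*q[1:],q[0]]).as_matrix();T[:3,3]=s['eef_pos']
    c=env.calibration('wrist');return c['intrinsics'],T@c['hand_eye'],s
def wray(K,T,u,v,z):
    d=T[:3,:3]@np.linalg.solve(K,[u,v,1.]);o=T[:3,3];return o+d*(z-o[2])/d[2]
E
cat > snap.py <<'E'
import sys,json
from h import *
n,name=sys.argv[1:3]
K,T,s=wcam();im=env.snapshot(n);cv2.imwrite(f'pics/{name}.png',im[:,:,::-1])
if n=='wrist': np.savez(f'pics/{name}.npz',K=K,T=T)
print(s['t'],s['eef_pos'],s['ft_force'])
E
python3 snap.py wrist w1; python3 snap.py scene sc1
```

```text
1.4833 [ 0.4315088  -0.26863467  0.23855687] [-1.18243818 -0.33905621 -0.02280703]
1.5333 [ 0.43143893 -0.26879     0.23861533] [-0.27996833 -0.13344096 -0.19622331]
```

View pics/w1.png

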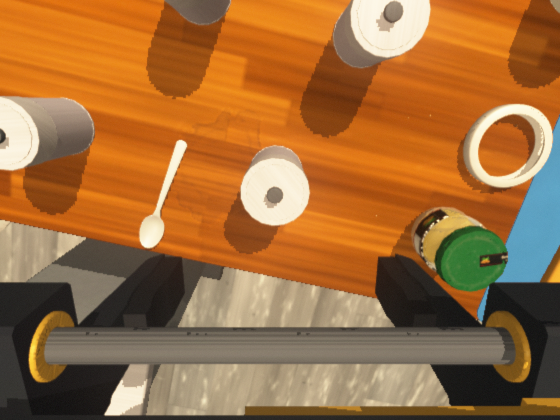

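View pics/sc1.png

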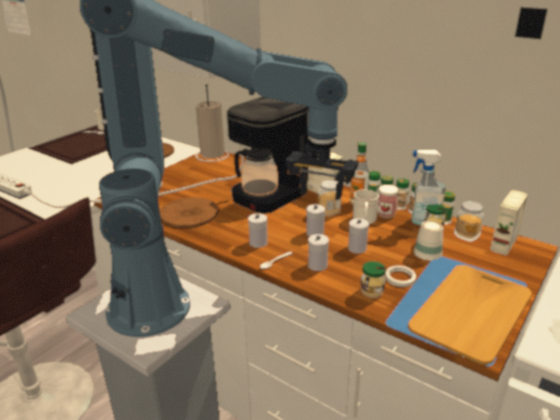

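Run:
```python
from h import *
d=np.load('pics/w1.npz');K,T=d['K'],d['T']
print('A lid',wray(K,T,275,191,.092),'knob',wray(K,T,274,195,.1),'C knob',wray(K,T,394,11,.1),'D knob',wray(K,T,0,136,.1))
print('spoon',wray(K,T,150,235,.006),wray(K,T,182,143,.006),'mustard',wray(K,T,473,258,.084))
for k,(x,y) in dict(D=(257.5,216.8),B=(316,208),A=(319,238),C=(359.5,222)).items(): print(k,ray('scene',x,y,.099))
a=cv2.imread('pics/sc1.png')[180:250,140:260];cv2.imwrite('pics/t_z.png',cv2.resize(a,None,fx=6,fy=6,interpolation=cv2.INTER_CUBIC))
```

```text
A lid [ 0.43255937 -0.26434143  0.092     ] knob [ 0.43102513 -0.26394017  0.1       ] C knob [ 0.58251252 -0.3172287   0.1       ] D knob [ 0.42900094 -0.04382427  0.1       ]
spoon [ 0.32917966 -0.14124602  0.006     ] [ 0.43998408 -0.16133726  0.006     ] mustard [ 0.40995145 -0.45640867  0.084     ]
D [ 0.4244904  -0.04445362  0.099     ]
B [ 0.5778692  -0.16460604  0.099     ]
A [ 0.42830173 -0.2703352   0.099     ]
C [ 0.57807069 -0.32303558  0.099     ]
```

View pics/t_z.png

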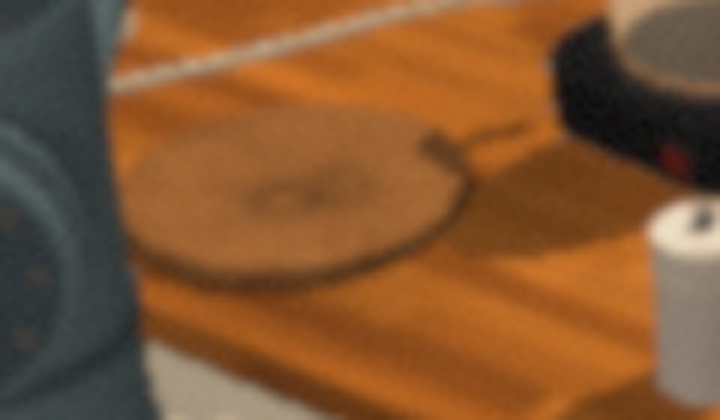

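jog_arm --motion '[{"dp": [0,0.004,-0.02],"angular": [0,0,0]},{"dp": [0,0,-0.03],"angular": [0,0,0]},{"dp": [0,0,-0.03],"angular": [0,0,0]},{"dp": [0,0,-0.03],"angular": [0,0,0]},{"dp": [0,0,-0.03],"angular": [0,0,0]},{"dp": [0,0,-0.025],"angular": [0,0,0]},{"dp": [0,0,-0.015],"angular": [0,0,0]},{"dp": [0,0,0],"angular": [0,0,0]}]'

```text
t: 2.25
eef_pos: [0.4294, -0.2627, 0.0552]
tcp_rot: [-0.079, -0.701, -0.082, 0.704]
ft_force: [-0.1, 1.0, 0.4]
width: 0.0879
```

jog_arm --motion '[{"dp": [0,0,0],"angular": [0,0,0]},{"dp": [0,0,0],"angular": [0,0,0]},{"dp": [0,0,0],"angular": [0,0,0]},{"dp": [0,0,0],"angular": [0,0,0]},{"dp": [0,0,0],"angular": [0,0,0]},{"dp": [0,0,0],"angular": [0,0,0]},{"dp": [0,0,0],"angular": [0,0,0]},{"dp": [0,0,0],"angular": [0,0,0]}]' --fingers 0.045

```text
t: 2.92
eef_pos: [0.4329, -0.2645, 0.0598]
tcp_rot: [0.082, 0.703, 0.081, -0.702]
ft_force: [-0.1, -0.1, 6.1]
width: 0.0567
```

```bash
python3 snap.py side s2; python3 snap.py wrist w2
```

```text
2.9167 [ 0.43287203 -0.26445403  0.05984511] [-0.08801241 -0.11684682  6.06041266]
2.9667 [ 0.43283801 -0.26442957  0.05981638] [-1.16137763  1.2032448   6.30421568]
```

View pics/s2.png

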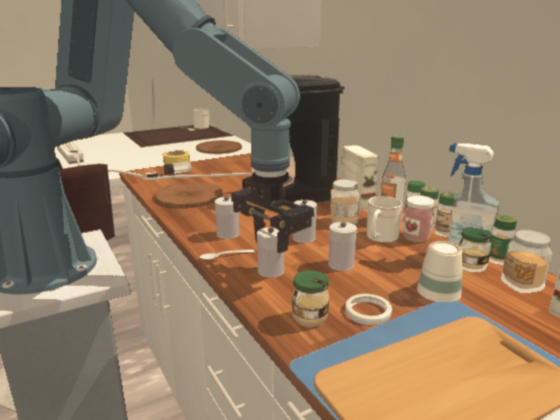

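jog_arm --motion '[{"dp": [0,0,0.004],"angular": [0,0,0]},{"dp": [0,0,0.008],"angular": [0,0,0]},{"dp": [0,0,0.008],"angular": [0,0,0]},{"dp": [0,0,0.004],"angular": [0,0,0]},{"dp": [0,0,0],"angular": [0,0,0]},{"dp": [0,0,0],"angular": [0,0,0]},{"dp": [0,0,0],"angular": [0,0,0]},{"dp": [0,0,0],"angular": [0,0,0]}]'

```text
t: 3.68
eef_pos: [0.4319, -0.2637, 0.0824]
tcp_rot: [-0.081, -0.702, -0.081, 0.703]
ft_force: [0.2, 1.2, -0.9]
width: 0.0566
```

```bash
python3 snap.py side s3; python3 snap.py wrist w3;python3 snap.py wrist w3b
python3 -c "
import cv2
a=cv2.imread('pics/s3.png')[180:300,200:370];cv2.imwrite('pics/s3_z.png',cv2.resize(a,None,fx=4.5,fy=4.5))"
```

```text
3.6833 [ 0.43194903 -0.26368893  0.08238864] [ 0.24103146  1.16071333 -0.89453472]
3.7333 [ 0.4319412  -0.26365642  0.08233501] [ 0.78009367  0.37419649 -1.17413655]
3.7833 [ 0.43195892 -0.2636716   0.08233819] [ 0.17965093 -0.24750576 -0.57216511]
```

View pics/s3_z.png

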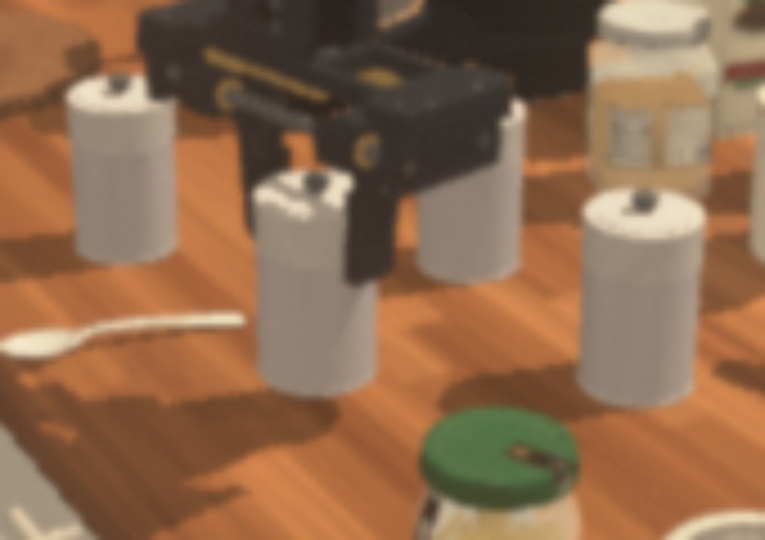

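jog_arm --motion '[{"dp": [0,0,0.02],"angular": [0,0,0]},{"dp": [0,0,0.035],"angular": [0,0,0]},{"dp": [0,0.01,0.035],"angular": [0,0,0]},{"dp": [0,0.03,0.02],"angular": [0,0,0]},{"dp": [0,0.04,0],"angular": [0,0,0]},{"dp": [0,0.04,0],"angular": [0,0,0]},{"dp": [0,0.04,0],"angular": [0,0,0]},{"dp": [0,0.04,0],"angular": [0,0,0]}]'

```text
t: 4.5
eef_pos: [0.4318, -0.0623, 0.1928]
tcp_rot: [0.081, 0.703, 0.081, -0.702]
ft_force: [0.4, 0.7, -0.9]
width: 0.0568
```

Run:
```python
from h import *
im=cv2.imread('pics/s2.png');print(im[193,188],im[193,205],im[230,190])
a=im[170:220,140:230];cv2.imwrite('pics/t2_z.png',cv2.resize(a,None,fx=8,fy=8,interpolation=cv2.INTER_CUBIC))
print(ray('side',188,192,.014),ray('scene',140+285/6,180+192/6,.014))
print(proj('side',[.428,.272,.014]),proj('scene',[.428,.272,.014]))
```

```text
[ 60  90 132] [ 72 110 164] [ 55  89 147]
[0.43740705 0.28015102 0.014     ] [0.4259802  0.27655258 0.014     ]
[185.98410617 193.27506211] [188.82572947 212.12742104]
```

View pics/t2_z.png

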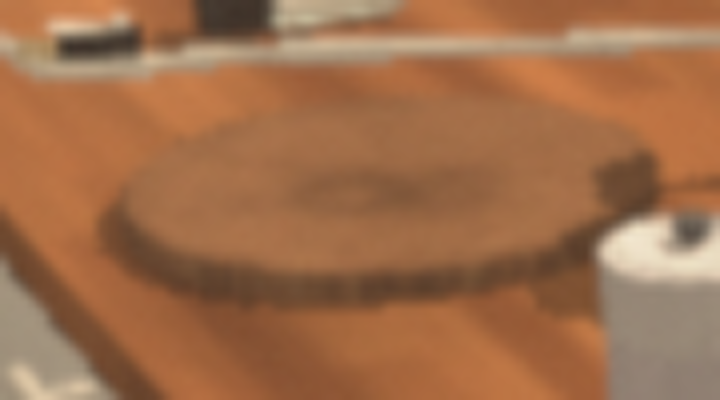

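jog_arm --motion '[{"dp": [0,0.04,0],"angular": [0,0,0]},{"dp": [0,0.04,0],"angular": [0,0,0]},{"dp": [0,0.04,0],"angular": [0,0,0]},{"dp": [0,0.04,0],"angular": [0,0,0]},{"dp": [0,0.04,0],"angular": [0,0,0]},{"dp": [0,0.04,0],"angular": [0,0,0]},{"dp": [0,0.04,0],"angular": [0,0,0]},{"dp": [0,0.04,0],"angular": [0,0,0]}]'

```text
t: 5.17
eef_pos: [0.4316, 0.2582, 0.1927]
tcp_rot: [0.081, 0.702, 0.081, -0.702]
ft_force: [1.2, -0.3, -0.5]
width: 0.0566
```

```bash
python3 snap.py wrist w4
```

```text
5.1667 [0.43164055 0.25819579 0.19266464] [ 1.22592855 -0.34816775 -0.53840815]
```

View pics/w4.png

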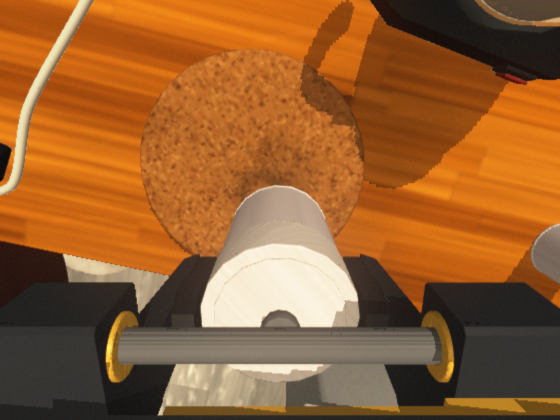

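Run:
```python
from h import *
d=np.load('pics/w4.npz');K,T=d['K'],d['T']
P=np.array([wray(K,T,u,v,.014)[:2] for u,v in [(141,155),(363,160),(252,49),(170,90),(185,243),(340,105)]])
from scipy.optimize import least_squares
r=least_squares(lambda c:np.linalg.norm(P-c,axis=1)-.104,[.43,.27]);print(P.round(3),r.x,r.fun.round(4))
print('D?',)
```

```text
[[0.43  0.387]
 [0.472 0.189]
 [0.54  0.307]
 [0.492 0.37 ]
 [0.354 0.335]
 [0.513 0.223]] [0.43684474 0.28444991] [-0.0008 -0.0026  0.0014 -0.0027 -0.0065 -0.006 ]
D?
```

jog_arm --motion '[{"dp": [0.003,0.036,0],"angular": [0,0,0]},{"dp": [0.002,0.036,-0.01],"angular": [0,0,0]},{"dp": [0,0,-0.028],"angular": [0,0,0]},{"dp": [0,0,-0.028],"angular": [0,0,0]},{"dp": [0,0,-0.026],"angular": [0,0,0]},{"dp": [0,0,-0.014],"angular": [0,0,0]},{"dp": [0,0,-0.008],"angular": [0,0,0]},{"dp": [0,0,0],"angular": [0,0,0]}]'

```text
t: 5.88
eef_pos: [0.4358, 0.3274, 0.0766]
tcp_rot: [-0.081, -0.701, -0.081, 0.704]
ft_force: [0.7, -1.1, -1.5]
width: 0.0564
```

jog_arm --motion '[{"dp": [0,0,-0.002],"angular": [0,0,0]},{"dp": [0,0,-0.002],"angular": [0,0,0]},{"dp": [0,0,-0.001],"angular": [0,0,0]},{"dp": [0,0,0],"angular": [0,0,0]},{"dp": [0,0,0],"angular": [0,0,0]},{"dp": [0,0,0],"angular": [0,0,0]},{"dp": [0,0,0],"angular": [0,0,0]},{"dp": [0,0,0],"angular": [0,0,0]}]'

```text
t: 6.55
eef_pos: [0.4373, 0.3281, 0.0739]
tcp_rot: [0.081, 0.703, 0.081, -0.702]
ft_force: [-0.5, 0.5, -0.7]
width: 0.0567
```

```bash
python3 snap.py side s5; python3 -c "
import cv2
a=cv2.imread('pics/s5.png')[120:240,110:280];cv2.imwrite('pics/s5_z.png',cv2.resize(a,None,fx=4.5,fy=4.5))"
```

```text
6.55 [0.4372928  0.32814986 0.07392593] [-0.47228391  0.5181955  -0.66788228]
```

View pics/s5_z.png

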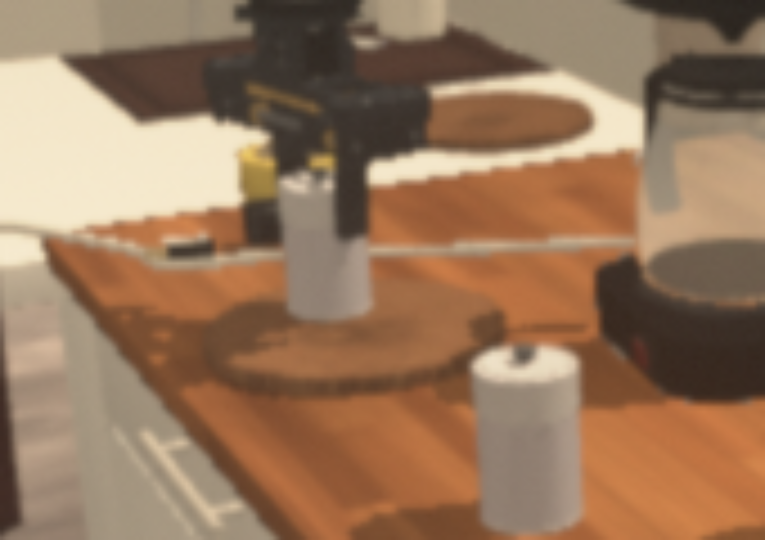

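jog_arm --motion '[{"dp": [0,0,-0.001],"angular": [0,0,0]},{"dp": [0,0,0],"angular": [0,0,0]},{"dp": [0,0,-0.001],"angular": [0,0,0]},{"dp": [0,0,0],"angular": [0,0,0]},{"dp": [0,0,0],"angular": [0,0,0]},{"dp": [0,0,0],"angular": [0,0,0]},{"dp": [0,0,0],"angular": [0,0,0]},{"dp": [0,0,0],"angular": [0,0,0]}]'

```text
t: 7.27
eef_pos: [0.4378, 0.3284, 0.0738]
tcp_rot: [0.081, 0.703, 0.081, -0.702]
ft_force: [-5.6, -2.2, 15.7]
width: 0.0564
```

jog_arm --motion '[{"dp": [0,0,0.001],"angular": [0,0,0]},{"dp": [0,0,0.0005],"angular": [0,0,0]},{"dp": [0,0,0],"angular": [0,0,0]},{"dp": [0,0,0],"angular": [0,0,0]},{"dp": [0,0,0],"angular": [0,0,0]},{"dp": [0,0,0],"angular": [0,0,0]},{"dp": [0,0,0],"angular": [0,0,0]},{"dp": [0,0,0],"angular": [0,0,0]}]'

```text
t: 7.93
eef_pos: [0.4377, 0.3284, 0.0738]
tcp_rot: [0.081, 0.703, 0.081, -0.702]
ft_force: [-1.6, -0.8, 5.8]
width: 0.0563
```

jog_arm --motion '[{"dp": [0,0,0],"angular": [0,0,0]},{"dp": [0,0,0],"angular": [0,0,0]},{"dp": [0,0,0],"angular": [0,0,0]},{"dp": [0,0,0],"angular": [0,0,0]},{"dp": [0,0,0],"angular": [0,0,0]},{"dp": [0,0,0],"angular": [0,0,0]},{"dp": [0,0,0],"angular": [0,0,0]},{"dp": [0,0,0],"angular": [0,0,0]}]' --fingers 0.088

```text
t: 8.6
eef_pos: [0.4371, 0.3281, 0.0731]
tcp_rot: [-0.081, -0.702, -0.081, 0.702]
ft_force: [1.0, -0.0, 0.3]
width: 0.088
```

jog_arm --motion '[{"dp": [0,0,0.02],"angular": [0,0,0]},{"dp": [0,0,0.035],"angular": [0,0,0]},{"dp": [0,0,0.035],"angular": [0,0,0]},{"dp": [0,0,0.035],"angular": [0,0,0]},{"dp": [0,-0.02,0.02],"angular": [0,0,0]},{"dp": [0,-0.04,0],"angular": [0,0,0]},{"dp": [0,-0.04,0],"angular": [0,0,0]},{"dp": [0,-0.04,0],"angular": [0,0,0]}]'

```text
t: 9.27
eef_pos: [0.437, 0.1871, 0.2189]
tcp_rot: [0.082, 0.703, 0.082, -0.702]
ft_force: [1.0, -1.7, 0.3]
width: 0.088
```

jog_arm --motion '[{"dp": [0,-0.04,0],"angular": [0,0,0]},{"dp": [0,-0.04,0],"angular": [0,0,0]},{"dp": [0,-0.04,0],"angular": [0,0,0]},{"dp": [-0.003,-0.04,0],"angular": [0,0,0]},{"dp": [-0.003,-0.04,0],"angular": [0,0,0]},{"dp": [-0.003,-0.03,0],"angular": [0,0,0]},{"dp": [0,0,0],"angular": [0,0,0]},{"dp": [0,0,0],"angular": [0,0,0]}]'

```text
t: 9.93
eef_pos: [0.4281, -0.0432, 0.2183]
tcp_rot: [0.08, 0.703, 0.08, -0.702]
ft_force: [0.0, 0.7, 0.5]
width: 0.0882
```

```bash
python3 snap.py wrist w6; python3 snap.py side s6
```

```text
9.9333 [ 0.42810634 -0.0431586   0.21833021] [0.02857983 0.70045599 0.5101968 ]
9.9833 [ 0.42809669 -0.04198032  0.21821364] [-0.35285253 -0.13174636 -0.52866787]
```

View pics/w6.png

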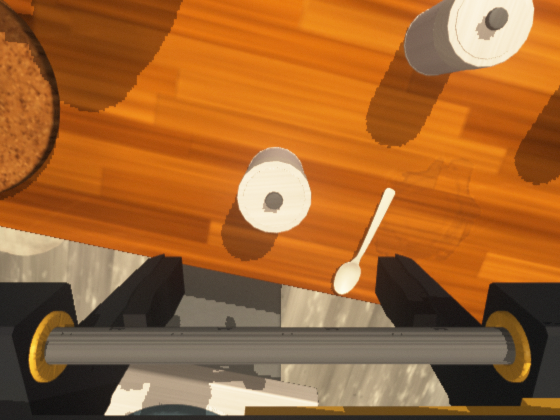

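View pics/s6.png

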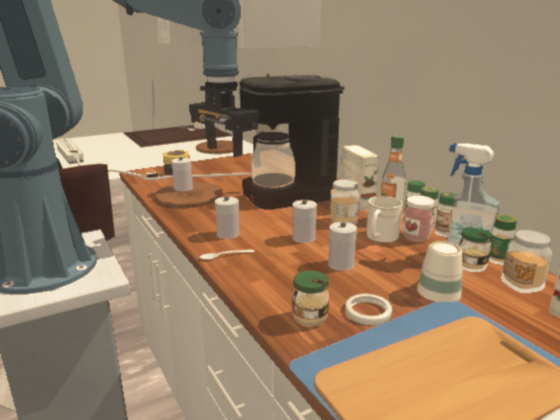

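Run:
```python
from h import *
d=np.load('pics/w6.npz');K,T=d['K'],d['T']
print('D lid',wray(K,T,274.5,196,.092),'knob',wray(K,T,273.5,200,.101),'B knob',wray(K,T,497,18,.101))
print('spoon tip',wray(K,T,390,190,.005))
print('A knob',ray('side',181.5,157.5,.111), 'A proj',proj('side',[.437,.328,.111]))
```

```text
D lid [ 0.43017477 -0.03847214  0.092     ] knob [ 0.42924912 -0.0380136   0.101     ] B knob [ 0.58454705 -0.1551957   0.101     ]
spoon tip [ 0.44065018 -0.15782722  0.005     ]
A knob [0.44292546 0.33467667 0.111     ] A proj [180.3740612 158.2515108]
```

jog_arm --motion '[{"dp": [0.001,0.003,-0.015],"angular": [0,0,0]},{"dp": [0,0,-0.028],"angular": [0,0,0]},{"dp": [0,0,-0.03],"angular": [0,0,0]},{"dp": [0,0,-0.03],"angular": [0,0,0]},{"dp": [0,0,-0.03],"angular": [0,0,0]},{"dp": [0,0,-0.015],"angular": [0,0,0]},{"dp": [0,0,-0.01],"angular": [0,0,0]},{"dp": [0,0,0],"angular": [0,0,0]}]'

```text
t: 10.7
eef_pos: [0.4278, -0.037, 0.0584]
tcp_rot: [-0.081, -0.701, -0.083, 0.704]
ft_force: [-0.7, 0.0, 0.6]
width: 0.088
```

jog_arm --motion '[{"dp": [0,0,0],"angular": [0,0,0]},{"dp": [0,0,0],"angular": [0,0,0]},{"dp": [0,0,0],"angular": [0,0,0]},{"dp": [0,0,0],"angular": [0,0,0]},{"dp": [0,0,0],"angular": [0,0,0]},{"dp": [0,0,0],"angular": [0,0,0]},{"dp": [0,0,0],"angular": [0,0,0]},{"dp": [0,0,0],"angular": [0,0,0]}]' --fingers 0.045

```text
t: 11.37
eef_pos: [0.4299, -0.0388, 0.0612]
tcp_rot: [0.081, 0.703, 0.081, -0.702]
ft_force: [-0.3, 3.5, 6.4]
width: 0.0582
```

jog_arm --motion '[{"dp": [0,0,0.004],"angular": [0,0,0]},{"dp": [0,0,0.008],"angular": [0,0,0]},{"dp": [0,0,0.008],"angular": [0,0,0]},{"dp": [0,0,0.004],"angular": [0,0,0]},{"dp": [0,0,0],"angular": [0,0,0]},{"dp": [0,0,0],"angular": [0,0,0]},{"dp": [0,0,0],"angular": [0,0,0]},{"dp": [0,0,0],"angular": [0,0,0]}]'

```text
t: 12.03
eef_pos: [0.4289, -0.0388, 0.0839]
tcp_rot: [-0.081, -0.702, -0.081, 0.703]
ft_force: [0.1, -0.6, -4.2]
width: 0.0578
```

```bash
python3 snap.py side s7; python3 snap.py wrist w7;python3 snap.py wrist w7b
python3 -c "
import cv2
a=cv2.imread('pics/s7.png')[160:280,160:330];cv2.imwrite('pics/s7_z.png',cv2.resize(a,None,fx=4.5,fy=4.5))"
```

```text
12.0333 [ 0.42886119 -0.03880424  0.08390575] [ 0.07171906 -0.59672269 -4.20824115]
12.0833 [ 0.42884097 -0.03878868  0.08385647] [-0.08630952 -0.95642091 -4.41689944]
12.1333 [ 0.42888891 -0.03880207  0.08387809] [ 1.06259836 -0.3479877  -4.98114556]
```

View pics/s7_z.png

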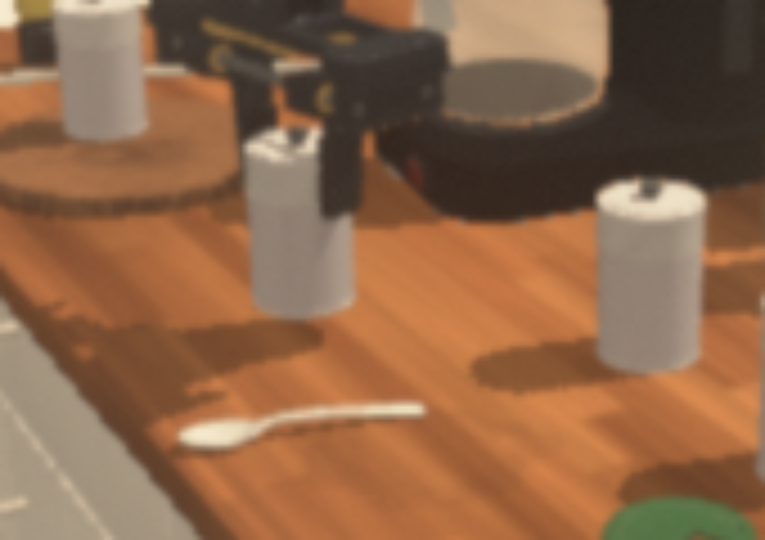

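jog_arm --motion '[{"dp": [0,0,-0.006],"angular": [0,0,0]},{"dp": [0,0,-0.008],"angular": [0,0,0]},{"dp": [0,0,-0.006],"angular": [0,0,0]},{"dp": [0,0,-0.003],"angular": [0,0,0]},{"dp": [0,0,-0.001],"angular": [0,0,0]},{"dp": [0,0,0],"angular": [0,0,0]},{"dp": [0,0,0],"angular": [0,0,0]},{"dp": [0,0,0],"angular": [0,0,0]}]'

```text
t: 12.85
eef_pos: [0.4288, -0.0383, 0.0609]
tcp_rot: [-0.081, -0.702, -0.082, 0.703]
ft_force: [-7.1, 3.8, 14.8]
width: 0.0582
```

jog_arm --motion '[{"dp": [0,0,0.001],"angular": [0,0,0]},{"dp": [0,0,0],"angular": [0,0,0]},{"dp": [0,0,0],"angular": [0,0,0]},{"dp": [0,0,0],"angular": [0,0,0]},{"dp": [0,0,0],"angular": [0,0,0]},{"dp": [0,0,0],"angular": [0,0,0]},{"dp": [0,0,0],"angular": [0,0,0]},{"dp": [0,0,0],"angular": [0,0,0]}]'

```text
t: 13.52
eef_pos: [0.429, -0.0389, 0.061]
tcp_rot: [-0.081, -0.702, -0.081, 0.703]
ft_force: [0.4, 0.1, -3.1]
width: 0.058
```

jog_arm --motion '[{"dp": [0,0,0],"angular": [0,0,0]},{"dp": [0,0,0],"angular": [0,0,0]},{"dp": [0,0,0],"angular": [0,0,0]},{"dp": [0,0,0],"angular": [0,0,0]},{"dp": [0,0,0],"angular": [0,0,0]},{"dp": [0,0,0],"angular": [0,0,0]},{"dp": [0,0,0],"angular": [0,0,0]},{"dp": [0,0,0],"angular": [0,0,0]}]' --fingers 0.088

```text
t: 14.18
eef_pos: [0.4292, -0.0389, 0.0613]
tcp_rot: [0.081, 0.702, 0.081, -0.702]
ft_force: [0.7, 0.2, 0.3]
width: 0.0878
```

jog_arm --motion '[{"dp": [0,0,0.025],"angular": [0,0,0]},{"dp": [0,0,0.035],"angular": [0,0,0]},{"dp": [0,0,0.035],"angular": [0,0,0]},{"dp": [0,0,0.035],"angular": [0,0,0]},{"dp": [0.015,-0.01,0.025],"angular": [0,0,0]},{"dp": [0.03,-0.022,0],"angular": [0,0,0]},{"dp": [0.03,-0.022,0],"angular": [0,0,0]},{"dp": [0.03,-0.022,0],"angular": [0,0,0]}]'

```text
t: 14.85
eef_pos: [0.5358, -0.1158, 0.2173]
tcp_rot: [0.082, 0.703, 0.081, -0.702]
ft_force: [0.5, -0.7, 0.8]
width: 0.0882
```

jog_arm --motion '[{"dp": [0.025,-0.02,0],"angular": [0,0,0]},{"dp": [0.025,-0.02,0],"angular": [0,0,0]},{"dp": [0,0,0],"angular": [0,0,0]},{"dp": [0,0,0],"angular": [0,0,0]},{"dp": [0,0,0],"angular": [0,0,0]},{"dp": [0,0,0],"angular": [0,0,0]},{"dp": [0,0,0],"angular": [0,0,0]},{"dp": [0,0,0],"angular": [0,0,0]}]'

```text
t: 15.52
eef_pos: [0.5838, -0.1542, 0.2167]
tcp_rot: [0.081, 0.703, 0.081, -0.702]
ft_force: [-0.9, 0.5, 0.1]
width: 0.0879
```

```bash
python3 snap.py wrist w8; python3 snap.py side s8
```

```text
15.5167 [ 0.58377968 -0.15419601  0.21672609] [-0.93540931  0.47449448  0.09945678]
15.5667 [ 0.58389621 -0.1543075   0.21675754] [-0.6997781   0.19602855 -0.4946993 ]
```

View pics/w8.png

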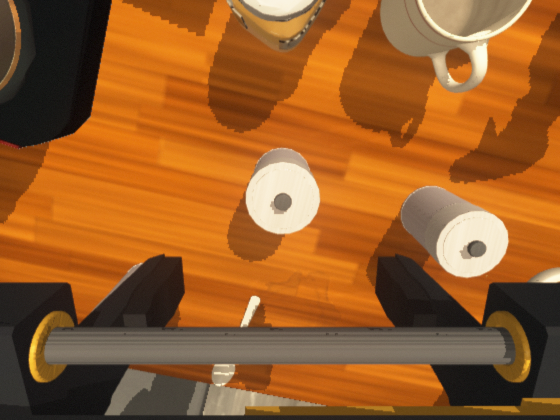

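View pics/s8.png

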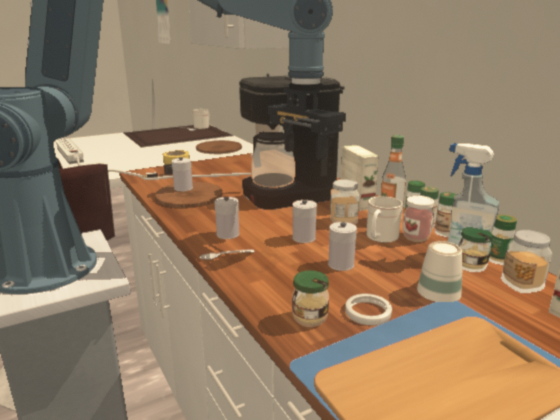

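Run:
```python
from h import *
d=np.load('pics/w8.npz');K,T=d['K'],d['T']
print('B lid',wray(K,T,283,197.5,.092),'knob',wray(K,T,282.5,201,.101),'C lid',wray(K,T,470,241,.092),'knob',wray(K,T,477.5,249,.101))
print('coffee corner',wray(K,T,90,118,.02),'honey',wray(K,T,282,5,.11))
```

```text
B lid [ 0.58659858 -0.15624972  0.092     ] knob [ 0.58614669 -0.15586828  0.101     ] C lid [ 0.58563615 -0.31343307  0.092     ] knob [ 0.58293814 -0.31595028  0.101     ]
coffee corner [0.60165264 0.03151297 0.02      ] honey [ 0.7132804  -0.12534157  0.11      ]
```

jog_arm --motion '[{"dp": [0.002,-0.002,-0.014],"angular": [0,0,0]},{"dp": [0,0,-0.028],"angular": [0,0,0]},{"dp": [0,0,-0.03],"angular": [0,0,0]},{"dp": [0,0,-0.03],"angular": [0,0,0]},{"dp": [0,0,-0.03],"angular": [0,0,0]},{"dp": [0,0,-0.015],"angular": [0,0,0]},{"dp": [0,0,-0.009],"angular": [0,0,0]},{"dp": [0,0,0],"angular": [0,0,0]}]'

```text
t: 16.28
eef_pos: [0.5844, -0.1561, 0.0571]
tcp_rot: [-0.08, -0.701, -0.082, 0.704]
ft_force: [-1.1, -0.5, 0.3]
width: 0.0878
```

jog_arm --motion '[{"dp": [0,0,0],"angular": [0,0,0]},{"dp": [0,0,0],"angular": [0,0,0]},{"dp": [0,0,0],"angular": [0,0,0]},{"dp": [0,0,0],"angular": [0,0,0]},{"dp": [0,0,0],"angular": [0,0,0]},{"dp": [0,0,0],"angular": [0,0,0]},{"dp": [0,0,0],"angular": [0,0,0]},{"dp": [0,0,0],"angular": [0,0,0]}]' --fingers 0.045

```text
t: 16.95
eef_pos: [0.587, -0.157, 0.0614]
tcp_rot: [0.081, 0.703, 0.081, -0.702]
ft_force: [-0.4, 1.1, 5.2]
width: 0.058
```

jog_arm --motion '[{"dp": [0,0,0.004],"angular": [0,0,0]},{"dp": [0,0,0.008],"angular": [0,0,0]},{"dp": [0,0,0.008],"angular": [0,0,0]},{"dp": [0,0,0.004],"angular": [0,0,0]},{"dp": [0,0,0],"angular": [0,0,0]},{"dp": [0,0,0],"angular": [0,0,0]},{"dp": [0,0,0],"angular": [0,0,0]},{"dp": [0,0,0],"angular": [0,0,0]}]'

```text
t: 17.62
eef_pos: [0.5859, -0.1568, 0.0838]
tcp_rot: [-0.081, -0.702, -0.081, 0.703]
ft_force: [-0.1, -0.6, -0.1]
width: 0.0579
```

```bash
python3 snap.py side s9; python3 snap.py wrist w9;python3 snap.py wrist w9b
python3 -c "
import cv2
a=cv2.imread('pics/s9.png')[160:280,220:390];cv2.imwrite('pics/s9_z.png',cv2.resize(a,None,fx=4.5,fy=4.5))"
```

```text
17.6167 [ 0.58586274 -0.15675189  0.08378768] [-0.05513818 -0.57903717 -0.09699436]
17.6667 [ 0.58585787 -0.15675109  0.08371998] [-0.36295088  0.84724764 -0.13234998]
17.7167 [ 0.58591968 -0.15681479  0.08381283] [ 0.67096012 -0.35046222 -1.47972972]
```

View pics/s9_z.png

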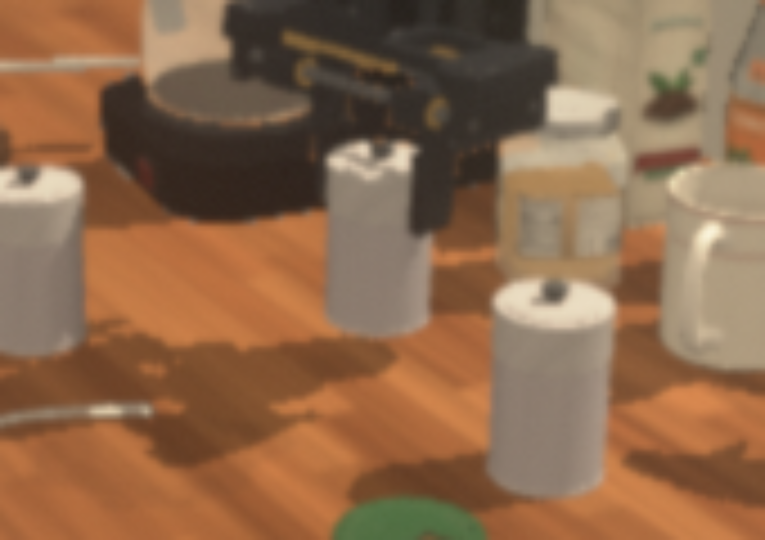

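jog_arm --motion '[{"dp": [0,0,0.02],"angular": [0,0,0]},{"dp": [0,0,0.035],"angular": [0,0,0]},{"dp": [-0.02,0,0.035],"angular": [0,0,0]},{"dp": [-0.025,0,0.02],"angular": [0,0,0]},{"dp": [-0.035,0.01,0],"angular": [0,0,0]},{"dp": [-0.035,0.015,0],"angular": [0,0,0]},{"dp": [-0.024,0.03,0],"angular": [0,0,0]},{"dp": [-0.01,0.037,0],"angular": [0,0,0]}]'

```text
t: 18.43
eef_pos: [0.4343, -0.065, 0.1938]
tcp_rot: [-0.08, -0.702, -0.08, 0.703]
ft_force: [1.0, 0.1, 0.1]
width: 0.058
```

jog_arm --motion '[{"dp": [0,0.038,0],"angular": [0,0,0]},{"dp": [0,0.038,0],"angular": [0,0,0]},{"dp": [0,0.038,0],"angular": [0,0,0]},{"dp": [0,0.038,0],"angular": [0,0,0]},{"dp": [0,0.038,0],"angular": [0,0,0]},{"dp": [0,0.038,0],"angular": [0,0,0]},{"dp": [0,0.038,0],"angular": [0,0,0]},{"dp": [0,0.034,0],"angular": [0,0,0]}]'

```text
t: 19.1
eef_pos: [0.4367, 0.2374, 0.1943]
tcp_rot: [0.081, 0.703, 0.081, -0.702]
ft_force: [0.8, 0.1, -0.9]
width: 0.0578
```

```bash
python3 snap.py wrist w10; python3 snap.py side s10
```

```text
19.1 [0.43665648 0.23741292 0.19428945] [ 0.8175385   0.06433135 -0.8961367 ]
19.15 [0.43631061 0.24202021 0.19454324] [-2.68173223  2.73949117  0.42935253]
```

View pics/w10.png

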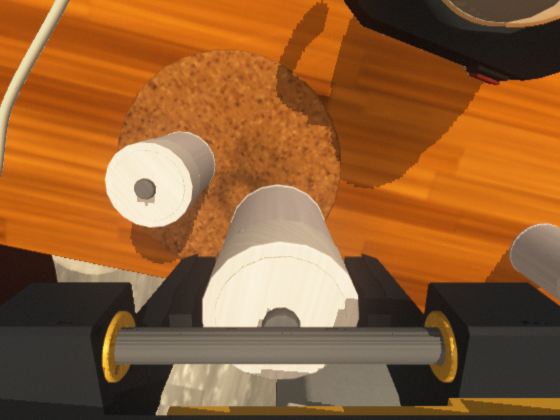

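View pics/s10.png

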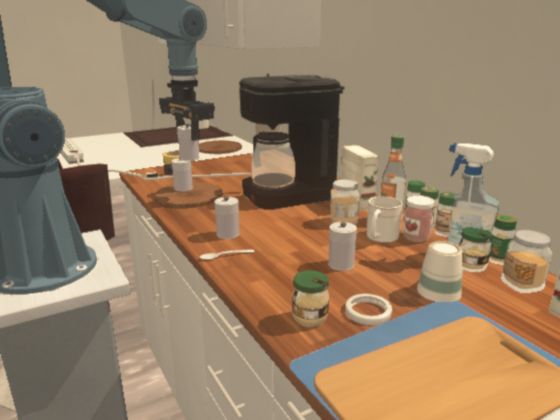

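Run:
```python
from h import *
d=np.load('pics/w10.npz');K,T=d['K'],d['T']
P=np.array([wray(K,T,u,v,.014)[:2] for u,v in [(340,158),(230,50),(150,88),(119,145),(320,103),(285,66)]])
from scipy.optimize import least_squares
r=least_squares(lambda c:np.linalg.norm(P-c,axis=1)-.104,[.43,.27]);print(r.x,r.fun.round(4))
print('A knob',wray(K,T,145,189,.115),'lid',wray(K,T,151,183,.106))
print(env.sense()['eef_pos'])
```

```text
[0.43614029 0.28400567] [-0.0021  0.0019 -0.0031 -0.0002 -0.0014  0.0019]
A knob [0.43631181 0.32717858 0.115     ] lid [0.43844602 0.32666244 0.106     ]
[0.43648779 0.23926132 0.19428463]
```

jog_arm --motion '[{"dp": [0,-0.004,-0.005],"angular": [0,0,0]},{"dp": [0,0,-0.02],"angular": [0,0,0]},{"dp": [0,0,-0.028],"angular": [0,0,0]},{"dp": [0,0,-0.028],"angular": [0,0,0]},{"dp": [0,0,-0.018],"angular": [0,0,0]},{"dp": [0,0,-0.01],"angular": [0,0,0]},{"dp": [0,0,-0.006],"angular": [0,0,0]},{"dp": [0,0,0],"angular": [0,0,0]}]'

```text
t: 19.87
eef_pos: [0.4368, 0.23, 0.0783]
tcp_rot: [-0.081, -0.702, -0.08, 0.703]
ft_force: [0.1, 0.7, -0.7]
width: 0.0583
```

jog_arm --motion '[{"dp": [0,0,-0.001],"angular": [0,0,0]},{"dp": [0,0,-0.001],"angular": [0,0,0]},{"dp": [0,0,-0.001],"angular": [0,0,0]},{"dp": [0,0,0],"angular": [0,0,0]},{"dp": [0,0,0],"angular": [0,0,0]},{"dp": [0,0,0],"angular": [0,0,0]},{"dp": [0,0,0],"angular": [0,0,0]},{"dp": [0,0,0],"angular": [0,0,0]}]'

```text
t: 20.53
eef_pos: [0.4372, 0.2312, 0.0763]
tcp_rot: [0.081, 0.702, 0.081, -0.702]
ft_force: [-0.1, 0.1, -1.2]
width: 0.0577
```

jog_arm --motion '[{"dp": [0,0,-0.001],"angular": [0,0,0]},{"dp": [0,0,0],"angular": [0,0,0]},{"dp": [0,0,-0.0005],"angular": [0,0,0]},{"dp": [0,0,0],"angular": [0,0,0]},{"dp": [0,0,0],"angular": [0,0,0]},{"dp": [0,0,0],"angular": [0,0,0]},{"dp": [0,0,0],"angular": [0,0,0]},{"dp": [0,0,0],"angular": [0,0,0]}]'

```text
t: 21.2
eef_pos: [0.4377, 0.2314, 0.0754]
tcp_rot: [0.081, 0.703, 0.081, -0.702]
ft_force: [-1.1, 1.1, 4.9]
width: 0.0582
```

Contact; release with a modest opening.

jog_arm --motion '[{"dp": [0,0,0],"angular": [0,0,0]},{"dp": [0,0,0],"angular": [0,0,0]},{"dp": [0,0,0],"angular": [0,0,0]},{"dp": [0,0,0],"angular": [0,0,0]},{"dp": [0,0,0],"angular": [0,0,0]},{"dp": [0,0,0],"angular": [0,0,0]},{"dp": [0,0,0],"angular": [0,0,0]},{"dp": [0,0,0],"angular": [0,0,0]}]' --fingers 0.078

```text
t: 21.87
eef_pos: [0.4372, 0.2311, 0.0747]
tcp_rot: [-0.081, -0.702, -0.081, 0.702]
ft_force: [-0.3, 0.2, 0.8]
width: 0.0779
```

jog_arm --motion '[{"dp": [0,0,0.01],"angular": [0,0,0]},{"dp": [0,0,0.025],"angular": [0,0,0]},{"dp": [0,0,0.03],"angular": [0,0,0]},{"dp": [0,0,0.035],"angular": [0,0,0]},{"dp": [0,0,0.03],"angular": [0,0,0]},{"dp": [0,-0.02,0.02],"angular": [0,0,0]},{"dp": [0,-0.03,0],"angular": [0,0,0]},{"dp": [0,-0.03,0],"angular": [0,0,0]}]'

```text
t: 22.53
eef_pos: [0.4381, 0.1509, 0.2276]
tcp_rot: [0.082, 0.704, 0.082, -0.701]
ft_force: [0.4, 0.3, 0.4]
width: 0.0781
```

```bash
python3 snap.py wrist w11; python3 snap.py side s11
```

```text
22.5333 [0.4381102  0.15086334 0.22755874] [0.39987096 0.26739371 0.4390646 ]
22.5833 [0.437738   0.14647792 0.22638974] [ 2.02710548 -1.27776183 -0.53096013]
```

View pics/w11.png

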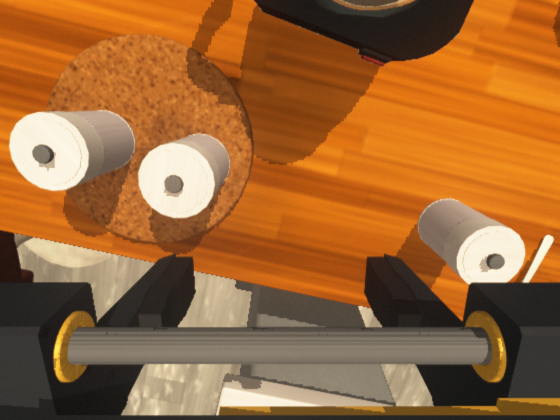

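View pics/s11.png

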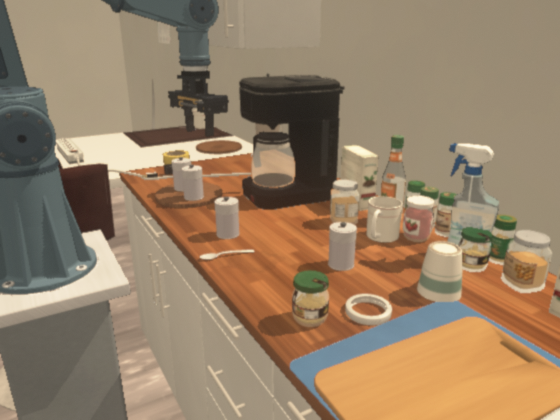

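jog_arm --motion '[{"dp": [0,0,0.02],"angular": [0,0,0]},{"dp": [0,0,0.02],"angular": [0,0,0]},{"dp": [0,0,0],"angular": [0,0,0]},{"dp": [0,0,0],"angular": [0,0,0]},{"dp": [0,0,0],"angular": [0,0,0]},{"dp": [0,0,0],"angular": [0,0,0]},{"dp": [0,0,0],"angular": [0,0,0]},{"dp": [0,0,0],"angular": [0,0,0]}]'

```text
t: 23.3
eef_pos: [0.4367, 0.1512, 0.2638]
tcp_rot: [-0.081, -0.702, -0.081, 0.703]
ft_force: [-0.6, -0.4, -0.1]
width: 0.0778
```

Run:
```python
from h import *
d=np.load('pics/w11.npz');K,T=d['K'],d['T']
for u,v in [(42,154),(174,185)]: p=wray(K,T,u,v,.115);print(p, np.linalg.norm(p[:2]-[.436,.284]))
p=wray(K,T,495,262,.101);print('D',p)
print(env.close_job())
```

```text
[0.43618239 0.32709424 0.115     ] 0.043094629004546324
[0.43530828 0.23078008 0.115     ] 0.05322441526641881
D [ 0.42743379 -0.03700173  0.101     ]
the job is handed in; nothing more can be done
None
```

The job is handed in at about 23 s: the two empty tins stand side by side on the trivet and the two full ones are on the worktop. No verdict was reported.

**Weighing:** I lifted three of the four tins. Two pulled about 0.1–1.5 N at the wrist, averaging about 0.9 N and 0.6 N, so they are empty. The third pulled about 4.2–5.0 N, so it is full, and I set it back where it was. I did not lift the fourth tin. It must be full, since two empties had already been found.

**Last checks:**
- **Tins on the trivet:** the pictures show both upright, about 43 mm and 53 mm from the trivet's centre, against a limit of 90 mm.
- **Weighed full tin:** it stands within about 3 mm of where it started.
- **Bystanders:** the jars, mug and spoon look unmoved, judged by eye in the pictures.
- **Gripper:** it is clear of everything, with the wrist force near zero.

**Disagreements:** the trivet centre from the fixed cameras was about 10–15 mm off the wrist-camera value. I used the wrist value, and two views agreed on it within 1 mm. While I lowered tins, the wrist force briefly reached about 15–16 N, well under the limits.

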